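Open the vacuum line's dust trap and take out its strainer

ROBOT

A 6-joint arm with a two-finger parallel gripper is mounted at the origin on the work surface. World frame = base frame: x ahead of the robot, y to its left, z up, the work surface at z = 0. Lengths are in m, angles in rad, forces in N, time in s.
With the tool pointing down it reaches from about 0.375 to 0.9 m from the base axis. Payload 3.1 kg.
Tool frame: the origin (TCP) lies midway between the tips of the shut fingers; the grasp point (between the pads) lies 19 mm behind it; z points along the fingers, y is the line along which they close (so a half turn about z gives the same grasp; the last joint's range is limited). The gripper opens to 87 mm and grips with 3 to 60 N. Pads are 19 mm wide; open, the fingers measure 117 mm over their backs; the gripper's body (75 mm by 190 mm) begins 51 mm behind the grasp point.
Start: joints at [1.119, 0.527, 1.433, -0, 1.181, -0.178], TCP at [0.168, 0.602, 0.223] pointing down, gripper open.
Joint ranges: [-3.08, 3.08], [-0.75, 2.2], [0.22, 2.44], [-1.43, 4.57], [0, 2.65], [-2.85, 2.85]. Speed limits (rad/s): [2.79, 2.79, 3.14, 3.14, 3.14, 3.14].

INTERFACE

Orientations are given as a unit quaternion [x, y, z, w].
In Python, from rig import get_obs, cams, job gives the robot as it stands.
- The arm moves only by the tool servo_tool, never from a script. Its argument "moves" is text: rows parted by semicolons, each of 5 numbers parted by spaces: the shift along the tool's x, y, z in m, then the turn about the tool's z in degrees, then the finger opening in m, from 0 to 0.087. In form: dx dy dz spin claw; .... A call has 1 to 10 rows; each row is the pose to reach, as a shift and turn from the pose commanded when the call began, along the tool's axes at that moment; what a row does not reach only later rows make up. A row lasts 1/12 s, in which the tool goes at most 41.7 mm and 7.16 degrees, less where a joint would pass 70% of its speed; a pose out of reach is approached as far as the arm can. A call with a gripper value outside its range is refused whole. The fingers move at their own pace and stop on an object; "grip_force" is the grip in N (left out, the last holds). Time passes only in rows, so rows that repeat a pose let the fingers close. It gives the time, the measured TCP pose, the force, the opening and the grip force at its end, in the units of the state.
- get_obs(): the state, without advancing time (a new reading comes with each control period).
- cams.camera(name): name is "scene" or "top" or "wrist"; returns the picture (480x640x3 uint8, blue, green, red); there is no depth.
- cams.camera_model(name): a dict with "fx", "fy", "cx", "cy" (pixels), "R" (3x3) and "t" (3): a world point X has camera coordinates R X + t. Camera axes: x right, y down, z forward; pixel columns grow to the right and rows downward; lengths in m; the calibration is good to about 2 mm. A picture is of the moment at which its call begins: read the wrist's pose just before it. camera_model takes no time and is no camera call; for the wrist camera it gives the pose at the moment of the call.
- job.hand_in(): hands the job in; it is judged then, once.
The state is a dict: "time": time; "q": joint angles; "joint_velocities": joint speeds; "joint_torque": joint torques, N m; "position": TCP position; "tool_rot": TCP orientation; "ft_force": force on the tool from outside, world axes, zero at the start; "moment": the same for the moment, N m; "grip_width": finger opening in m; "grip_force": force on a finger pad.
Only numpy, scipy, OpenCV 4.12 (cv2) and the standard library are available. Lean on these libraries where they do the work, as an engineer would, in place of code of your own. Each camera call takes 0.05 s, during which the arm holds its last target. There are 200 camera calls.

TASK

Lift the strainer basket out of the vacuum former's dust trap and stand it in the blue tray. To get at it, pull up the red spring pin that locks the cover, turn it a quarter turn so that it rests in its notch and stays out by itself, then swing the flat cover right aside around its pivot screw until the port is wholly clear. Carry the basket upright, set it down rather than dropping it, and leave the cover open, the pin parked and the other things on the bench undisturbed.

Things in the scene. Friction and masses are not known exactly. Their poses are not given: they have to be found in the camera images.
- housing: Dust trap: black box 240 x 270 x 90 mm (x, y, z), fixed to the bench; origin at the centre of its underside, z up; deck (top) at z = 90 mm. In its frame: port centre (45, 0), pivot screw (45, +85), spring pin (45, -90) mm. A round gauge, 26 mm radius, stands 24 mm tall on the deck at (-88, -100); two 8 mm stop studs 14 mm tall near the pivot.
- spring_pin: Red handle of the spring pin: bar 12 x 48 x 22 mm (x, y, z), origin at its centre, z up; grip it across x. Locked: centre 154.5 mm above the bench, long axis (y) along the housing's y; parked: 9 mm higher, long axis along the housing's x. Below it: a 10 mm pin that runs down through a hole in the cover's ear and locks the cover. Its underside is 9 mm above the steel collar when locked.
- pin_lift (a joint): How far the pin is pulled up, m: 0 locked, 0.009 resting in the notch, 0.018 the upper stop. A brass cross pin under the bar sits in the collar's deep slot; only when lifted over 0.012 can it turn. After a quarter turn either way it stands over the shallow rest notch (3 mm deep, 7 degrees of play): let it down there and the spring holds it. Pull needed: 8 N at the bottom, 17 N at 0.014.
- pin_turn (a joint): Turn of the spring pin, rad, counterclockwise from above, -1.9 to 1.9: 0 locked position, +1.57 or -1.57 over the rest notch (both work). Cannot turn while down in the slot.
- pin_collar (a point): Centre of the top of the steel collar under the red handle, 134.5 mm above the bench. Collar 32 mm square, slotted crosswise (deep slot along the housing's y, shallow rest notch along its x), on a grey bracket, top 116 mm above the bench, housing x 25 to 65, y -130 to -72 mm.
- cover_swing (a joint): Swing of the cover, rad: 0 closed over the port, grows as it swings clockwise seen from above, towards the housing's -x side; 1.8 is its end stop, from about 1.4 the port is wholly clear. Rubbing pivot (0.1 N m): it stays where it is left.
- cover_pivot (a point): Pivot screw of the cover, at the level of the cover's top, 98 mm above the bench. The cover turns about the vertical through it.
- cover_knob (a point): Black round knob of the cover, 22 mm diameter, 22 mm tall (104 to 126 mm above the bench), 85 mm from the pivot, over the port's centre when closed. Origin on its axis, 118 mm above the bench, z up. The cover is a flat plate 6 mm thick, 92 to 98 mm above the bench: a 112 mm disc under the knob, with an ear at the pivot and one that reaches 189 mm from the pivot, under the pin's bracket.
- port (a point): Centre of the port's mouth, on the deck, 90 mm above the bench. The port is a round well, 93 mm diameter, 55 mm deep.
- strainer: Steel strainer basket standing in the port: open round cup, 88 mm outer diameter, 50 mm tall, wall 3 mm, with a yellow grip in its middle: upright cylinder 20 mm diameter reaching from 22 to 52 mm above the basket's underside (its top is 3 mm below the deck when seated). Between grip and cup wall 31 mm are free all round. Origin at the centre of the underside, z up; 0.25 kg or so.
- tray: Blue tray, fixed, 220 x 170 x 30 mm (x, y, z), wall and floor 4 mm; origin at the centre of its underside. A small brass fitting stands in its corner at (+85, +60) mm; the rest is free.
- fitting: Spare brass fitting, 27 mm wide, 32 mm tall, in the tray's corner. Leave alone. Origin under its centre.
- mould: Stepped plywood mould, 170 x 125 x 45 mm, beside the trap on the side where the tray is not. Leave alone. Origin under its centre.
- screwdriver: Screwdriver lying beyond the trap. Leave alone.
- wrench: Wrench lying beyond the trap. Leave alone.
- tape: Yellow roll of tape, 100 mm diameter, 24 mm tall. Leave alone.
- jar: Clear jar with a black cap, 64 mm diameter, 85 mm tall. Leave alone.
- brush: Brush lying near the robot. Leave alone.

How it is judged:
By the outcome, as a careful person would: the job done as asked, in the order asked, and still so for the second after the job is handed in, with the robot touching nothing.
It also fails if it takes over 64 s, if anything falls off the work surface, if the arm or the gripper's body presses on something with over 40 N, if the wrist force passes 120 N, or if a joint passes its speed limit or range.

## Working session

There is one attempt and no reset: what is moved stays moved. The work goes in short steps, Python scripts to look and compute and a tool call to move; the robot and the scene stay as the last step left them, time stands still between calls to the robot, and variables do not carry over. Pictures are saved under pics/ and viewed, at most 10 in all, crops included, and the job is handed in when it is done.

Besides the shell and the picture viewer there is one more tool, called after "Request:" by a JSON object that holds its "fn" and its "kwargs", one argument or row to a line. servo_tool: Moves the arm, as the interface text tells. Its arguments: {"type":"object","properties":{"moves":{"type":"string"},"grip_force":{"type":"number"}},"required":["moves"]}

```bash
ls; mkdir -p pics; python3 - <<'E'
from rig import get_obs,cams,job
import cv2,numpy as np
o=get_obs();print(o)
for n in("scene","top"):
    cv2.imwrite(f"pics/{n}0.png",cams.camera(n));m=cams.camera_model(n);print(n,m)
E
```

```text
pics
{'time': 0.0, 'q': array([ 1.11948013e+00,  5.28476249e-01,  1.43389789e+00, -3.85067581e-05,
        1.18141262e+00, -1.78529855e-01]), 'joint_velocities': array([ 1.19562832e-03,  4.07393834e-04,  5.31963808e-05, -1.54377334e-04,
       -3.35718215e-04, -1.66275761e-03]), 'joint_torque': array([-9.18532714e-04, -4.40046465e+01, -1.76587933e+01,  6.33652532e-02,
        5.81317465e-02, -1.31751403e-04]), 'position': array([0.16805771, 0.60121438, 0.22156686]), 'tool_rot': array([ 1.35963334e-01,  9.90713262e-01, -1.04861091e-03, -3.22875004e-04]), 'ft_force': array([-0.06972784, -0.1145424 , -0.0606282 ]), 'moment': array([ 0.03977106, -0.02263817, -0.02027355]), 'grip_force': 0.0, 'grip_width': 0.08682812079591715}
scene {'fx': 562.000835002585, 'fy': 562.000835002585, 'cx': 316.7128711188706, 'cy': 239.36459274833885, 'R': array([[ 0.13414661,  0.99093424, -0.00735035],
       [ 0.80129261, -0.11283219, -0.58753643],
       [-0.58303932,  0.07292624, -0.80916433]]), 't': array([-0.0944749 , -0.36969522,  1.51285286])}
top {'fx': 488.1073910956772, 'fy': 488.1073910956772, 'cx': 326.0377017227045, 'cy': 233.39726862072735, 'R': array([[ 0.00790831, -0.99987701, -0.01354327],
       [-0.98544465, -0.00549277, -0.16990782],
       [ 0.16981254,  0.01468983, -0.98536689]]), 't': array([0.03104199, 0.54999961, 1.21896854])}
```

View pics/top0.png

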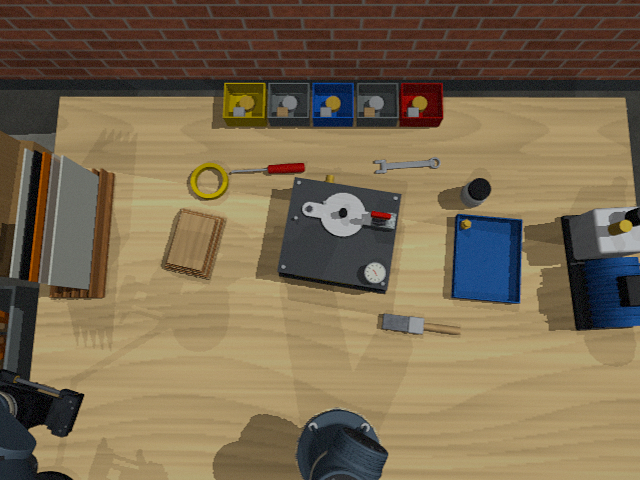

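View pics/scene0.png

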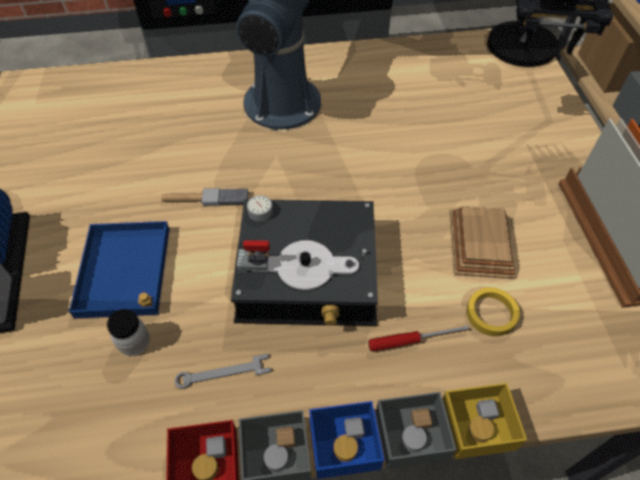

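The top view shows the red pin near (381,216), knob (343,213), pivot (308,209), gauge (374,272), and tray rim corners (456,215), (522,218), (519,302), (452,298). In the scene view the pin is at (256,244), knob (305,256), pivot (349,265) and gauge (260,207).

```bash
cat > h.py <<'E'
import numpy as np,cv2
from rig import get_obs,cams,job
from scipy.optimize import least_squares
from scipy.spatial.transform import Rotation as Ro
def proj(m,X):
    c=np.atleast_2d(X)@np.array(m['R']).T+m['t']
    return np.c_[m['fx']*c[:,0]/c[:,2]+m['cx'],m['fy']*c[:,1]/c[:,2]+m['cy']]
def ray(m,uv,z):
    d=np.array(m['R']).T@[(uv[0]-m['cx'])/m['fx'],(uv[1]-m['cy'])/m['fy'],1]
    c=-np.array(m['R']).T@m['t'];return c+d*(z-c[2])/d[2]
def w(p,L):
    L=np.atleast_2d(L);c,s=np.cos(p[2]),np.sin(p[2])
    return np.c_[p[0]+c*L[:,0]-s*L[:,1],p[1]+s*L[:,0]+c*L[:,1],L[:,2]]
def fit(views,p0):
    f=lambda p:np.concatenate([(proj(m,w(p,L))-uv).ravel() for m,L,uv in views])
    r=least_squares(f,p0,loss='soft_l1');return r.x,f(r.x).reshape(-1,2)
def tool(P,yaw_y=None):
    """target world TCP -> shift in tool axes; yaw_y: wanted world angle of closing line"""
    o=get_obs();R=Ro.from_quat(o['tool_rot']).as_matrix()
    y=np.degrees(np.arctan2(R[1,1],R[0,1]))
    print('shift mm',np.round(R.T@(np.array(P)-o['position'])*1e3,1),'closing dir deg',round(y,1),'q6',o['q'][5])
    if yaw_y is not None:
        d=(yaw_y-y+90)%180-90;print('spin deg (about tool z, down = -world)',round(-d,1))
E
python3 - <<'E'
from h import *
T=cams.camera_model('top');S=cams.camera_model('scene')
L=[[.045,-.09,.1655],[.045,0,.126],[.045,.085,.098],[-.088,-.1,.114]]
p,r=fit([(T,L,np.array([(381,216),(343,213),(308,209),(374,272)])),(S,L,np.array([(256,241),(305,256),(349,265),(260,205)]))],[.65,0,0])
print('housing',p,np.degrees(p[2]));print(r.round(1))
C=[[.11,.085,.03],[.11,-.085,.03],[-.11,-.085,.03],[-.11,.085,.03]]
t,r=fit([(T,C,np.array([(456,215),(522,218),(519,302),(452,298)]))],[.6,-.3,0])
print('tray',t,np.degrees(t[2]));print(r.round(1))
for n,l in dict(pin=[.045,-.09,.1545],knob=[.045,0,.118],pivot=[.045,.085,.098]).items():print(n,w(p,l).round(4))
P=w(p,[.045,-.09,.28])[0]; tool(P,np.degrees(p[2])+0)
E
```

```text
housing [ 0.54574827  0.0013803  -0.17132282] -9.81607461309914
[[-0.6 -1.2]
 [-0.5 -1.2]
 [ 0.9 -0.6]
 [-0.4  0.9]
 [-0.4  0.7]
 [-0.1 -0.9]
 [ 0.1 -0.6]
 [-0.3 -1.2]]
tray [ 0.49137176 -0.3836965  -0.07412663] -4.247142787836152
[[-0.2 -1.3]
 [-1.3  0.7]
 [ 0.4  0.9]
 [ 0.6 -0.5]]
pin [[ 0.5747 -0.095   0.1545]]
knob [[ 0.5901 -0.0063  0.118 ]]
pivot [[0.6046 0.0775 0.098 ]]
shift mm [-579.2 -561.1  -57.5] closing dir deg 74.4 q6 -0.17850753959421795
spin deg (about tool z, down = -world) 84.2
```

Request:
{"fn": "servo_tool", "kwargs": {
  "moves": "-290 0 0 0 0.05"
}}

```text
time: 0.18
position: [0.202, 0.5915, 0.2218]
tool_rot: [0.132, 0.991, -0.001, -0.003]
ft_force: [0.2, 0.0, 0.6]
grip_width: 0.0851
grip_force: 0.0
```

Request:
{"fn": "servo_tool", "kwargs": {
  "moves": "-0.03 -0.03 -0.01 5 0.05;-0.06 -0.06 -0.02 10 0.05;-0.09 -0.09 -0.03 15 0.05;-0.12 -0.117 -0.04 20 0.05;-0.15 -0.146 -0.05 25 0.05;-0.18 -0.175 -0.057 30 0.05;-0.21 -0.204 -0.057 35 0.05;-0.24 -0.233 -0.057 40 0.05;-0.27 -0.262 -0.057 45 0.05;-0.29 -0.28 -0.057 50 0.05"
}}

```text
time: 1.02
position: [0.4129, 0.2404, 0.2795]
tool_rot: [0.544, 0.839, -0.0, 0.0]
ft_force: [0.2, 0.3, 0.0]
grip_width: 0.0499
grip_force: 0.0
```

The first row was a slip: I wrote millimetres instead of metres. The per-row cap limited it to 41.7 mm in free air, so it did no harm. Next I recompute the shift from the present pose.

```bash
python3 -c "
from h import *
tool([.5747,-.095,.28],-9.8)"
```

```text
shift mm [-3.722e+02  1.090e+01 -3.000e-01] closing dir deg 24.1 q6 -0.12692382271236582
spin deg (about tool z, down = -world) 33.9
```

Request:
{"fn": "servo_tool", "kwargs": {
  "moves": "-0.04 0 0 5 0.05;-0.08 0 0 10 0.05;-0.12 0.003 0 15 0.05;-0.16 0.005 0 20 0.05;-0.20 0.006 0 25 0.05;-0.24 0.007 0 29 0.05;-0.28 0.008 0 33.9 0.05;-0.32 0.009 0 33.9 0.05;-0.35 0.010 0 33.9 0.05;-0.372 0.011 0 33.9 0.05"
}}

```text
time: 1.85
position: [0.5767, -0.0947, 0.279]
tool_rot: [0.764, 0.645, -0.0, 0.0]
ft_force: [0.1, -0.5, -0.4]
grip_width: 0.0503
grip_force: 0.0
```

Request:
{"fn": "servo_tool", "kwargs": {
  "moves": "0 0 0 0 0.05;0 0 0 0 0.05;0 0 0 0 0.05"
}}

```text
time: 2.1
position: [0.5749, -0.0906, 0.2789]
tool_rot: [0.763, 0.646, -0.0, -0.001]
ft_force: [-0.8, 0.2, 0.8]
grip_width: 0.0498
grip_force: 0.0
```

```bash
python3 -c "
from h import *
tool([.5747,-.095,.28],-9.8)
m=cams.camera_model('wrist');i=cams.camera('wrist');cv2.imwrite('pics/w1.png',i)
print(m)
p=[.5457,.0014,-.1713]
print(proj(m,w(p,[[.045,-.09,.1655],[.045,0,.126],[.045,.085,.098],[.039,-.114,.1655],[.051,-.066,.1655]])).round(1))
"
```

```text
shift mm [-4.4  0.6 -1.1] closing dir deg -9.5 q6 -0.18238766714633062
spin deg (about tool z, down = -world) 0.3
{'fx': 428.74008518743153, 'fy': 428.74008518743153, 'cx': 327.0233856504805, 'cy': 243.72790826000568, 'R': array([[ 0.98606712, -0.16633399, -0.00215448],
       [-0.15988783, -0.95126806,  0.26367585],
       [-0.04590775, -0.25965761, -0.96460894]]), 't': array([-0.58046399, -0.04056718,  0.44740252])}
[[329.5 246. ]
 [330.1 107.1]
 [330.6 -16.5]
 [320.5 279.9]
 [338.9 210.6]]
```

View pics/w1.png

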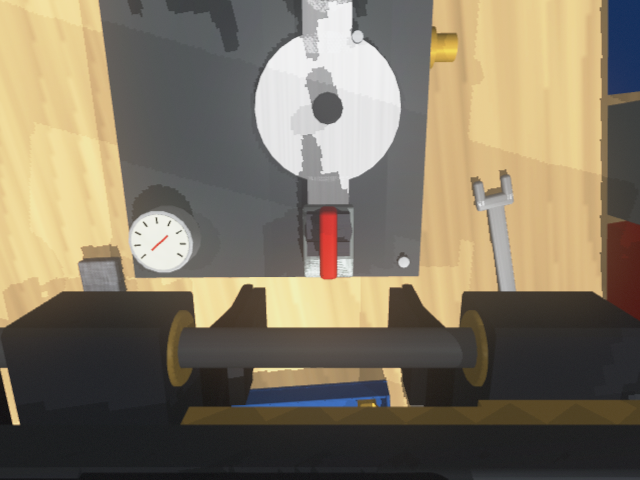

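Pin bar top is centred at about (328,244), against a predicted (329.5,246), and the knob is at (327,107). The estimate holds within 1–2 mm and the bar lines up with the fingers, so I'm descending.

Request:
{"fn": "servo_tool", "kwargs": {
  "moves": "-0.004 0 0.03 0 0.04;-0.004 0 0.06 0 0.04;-0.004 0 0.09 0 0.04;-0.004 0 0.115 0 0.04;-0.004 0 0.13 0 0.04;-0.004 0 0.137 0 0.04;-0.004 0 0.137 0 0.04;-0.004 0 0.137 0 0.04"
}}

```text
time: 2.82
position: [0.5754, -0.0946, 0.1432]
tool_rot: [0.763, 0.646, 0.0, 0.0]
ft_force: [0.4, 0.3, -0.0]
grip_width: 0.04
grip_force: 0.0
```

Request:
{"fn": "servo_tool", "kwargs": {
  "grip_force": 50,
  "moves": "0 0 0 0 0.005;0 0 0 0 0.005;0 0 0 0 0.005;0 0 0 0 0.005;0 0 0 0 0.005;0 0 0 0 0.005"
}}

```text
time: 3.32
position: [0.5745, -0.0953, 0.143]
tool_rot: [0.763, 0.646, -0.0, -0.0]
ft_force: [-3.5, 0.7, 4.2]
grip_width: 0.0113
grip_force: 50.0
```

Request:
{"fn": "servo_tool", "kwargs": {
  "moves": "0 0 -0.004 0 0.005;0 0 -0.008 0 0.005;0 0 -0.012 0 0.005;0 0 -0.015 0 0.005;0 0 -0.016 0 0.005;0 0 -0.016 0 0.005"
}}

```text
time: 3.82
position: [0.5745, -0.0953, 0.1575]
tool_rot: [0.763, 0.646, -0.001, -0.001]
ft_force: [2.4, -1.1, -17.1]
grip_width: 0.0116
grip_force: 50.0
```

Request:
{"fn": "servo_tool", "kwargs": {
  "moves": "0 0 0 7 0.005;0 0 0 14 0.005;0 0 0 21 0.005;0 0 0 28 0.005;0 0 0 35 0.005;0 0 0 42 0.005;0 0 0 49 0.005;0 0 0 56 0.005;0 0 0 63 0.005;0 0 0 70 0.005"
}}

```text
time: 4.65
position: [0.5748, -0.0957, 0.1575]
tool_rot: [0.996, 0.088, -0.001, 0.0]
ft_force: [1.8, -2.9, -17.4]
grip_width: 0.0116
grip_force: 50.0
```

Request:
{"fn": "servo_tool", "kwargs": {
  "moves": "0 0 0 7 0.005;0 0 0 14 0.005;0 0 0 20 0.005;0 0 0 20 0.005;0 0 0 20 0.005"
}}

```text
time: 5.07
position: [0.5748, -0.0958, 0.1578]
tool_rot: [0.997, -0.082, -0.001, 0.0]
ft_force: [1.3, -4.2, -17.8]
grip_width: 0.0116
grip_force: 50.0
```

```bash
python3 -c "
from h import *
tool([.5747,-.095,.142],80.2);o=get_obs();print(o['moment'],o['ft_force'])"
```

```text
shift mm [-0.2 -0.8 15.8] closing dir deg -99.4 q6 1.3785130723913446
spin deg (about tool z, down = -world) 0.4
[-0.58937689 -0.17027735  0.00204104] [  1.31433602  -4.20724807 -17.81395262]
```

Turned a full 90°. Now I lower it into the notch by about 5.5 mm.

Request:
{"fn": "servo_tool", "kwargs": {
  "moves": "0 0 0.002 0 0.005;0 0 0.004 0 0.005;0 0 0.006 0 0.005;0 0 0.007 0 0.005;0 0 0.007 0 0.005;0 0 0.007 0 0.005"
}}

```text
time: 5.57
position: [0.5749, -0.0958, 0.152]
tool_rot: [0.997, -0.083, -0.0, 0.0]
ft_force: [-1.6, -5.0, -11.0]
grip_width: 0.0117
grip_force: 50.0
```

Request:
{"fn": "servo_tool", "kwargs": {
  "moves": "0 0 0.001 0 0.005;0 0 0.002 0 0.005;0 0 0.002 0 0.005"
}}

```text
time: 5.82
position: [0.5749, -0.0958, 0.1518]
tool_rot: [0.997, -0.083, 0.0, 0.001]
ft_force: [-4.1, -4.0, -2.2]
grip_width: 0.012
grip_force: 50.0
```

The force dropped while the height stayed at +9 mm, so the pin is resting in its notch. Releasing now.

Request:
{"fn": "servo_tool", "kwargs": {
  "moves": "0 0 0 0 0.04;0 0 0 0 0.04;0 0 0 0 0.04;0 0 -0.03 0 0.04;0 0 -0.07 0 0.04;0 0 -0.10 0 0.04;0 0 -0.13 0 0.04;0 0 -0.13 0 0.04;0 0 -0.13 0 0.04"
}}

```text
time: 6.57
position: [0.5771, -0.0953, 0.283]
tool_rot: [0.997, -0.083, 0.004, 0.001]
ft_force: [-0.2, -0.0, 0.2]
grip_width: 0.0401
grip_force: 0.0
```

```bash
python3 -c "
from h import *
m=cams.camera_model('wrist');i=cams.camera('wrist');cv2.imwrite('pics/w2.png',i)
p=[.5457,.0014,-.1713]
print(proj(m,w(p,[[.045,-.09,.1745],[.045,0,.126],[.045,.085,.098]])).round(1))
tool([.5891,-.0063,.28],80.2)
"
```

```text
[[327.8 244.4]
 [209.8 227.4]
 [115.9 219.4]]
shift mm [ -1.4 -89.6   0.9] closing dir deg -99.5 q6 1.3811596053785984
spin deg (about tool z, down = -world) 0.3
```

View pics/w2.png

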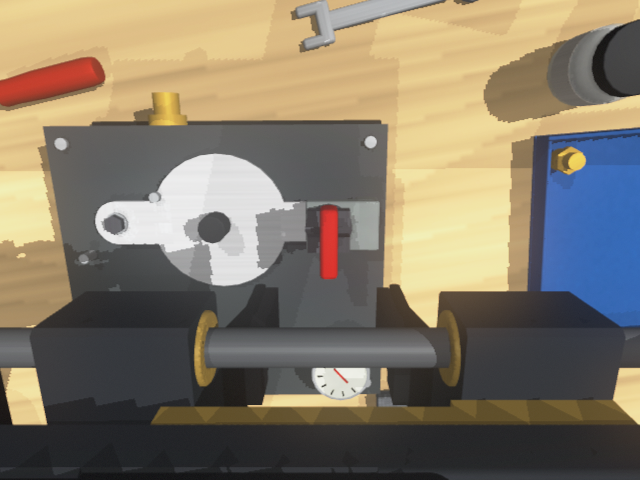

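The pin is parked with its bar along the housing's x, at (329,242). The knob is at (213,227), about 2 mm nearer the pin than estimated. Next I spin back and move over the knob.

Request:
{"fn": "servo_tool", "kwargs": {
  "moves": "0 -0.01 0 -7 0.045;0 -0.02 0 -14 0.045;0 -0.03 0 -21 0.045;0 -0.04 0 -28 0.045;0 -0.05 0 -35 0.045;0 -0.06 0 -42 0.045;0 -0.07 0 -49 0.045;0 -0.08 0 -56 0.045;-0.001 -0.087 0 -63 0.045;-0.001 -0.087 0 -70 0.045"
}}

```text
time: 7.45
position: [0.5875, -0.0074, 0.2777]
tool_rot: [0.862, 0.507, -0.001, -0.002]
ft_force: [-0.7, -0.3, 0.1]
grip_width: 0.0448
grip_force: 0.0
```

Request:
{"fn": "servo_tool", "kwargs": {
  "moves": "0 0 0 -7 0.045;0 0 0 -14 0.045;0 0 0 -20 0.045;0 0 0 -20 0.045;0 0 0 -20 0.045"
}}

```text
time: 7.87
position: [0.5879, -0.0091, 0.2782]
tool_rot: [0.764, 0.645, -0.001, -0.001]
ft_force: [-1.1, 0.1, 0.6]
grip_width: 0.0452
grip_force: 0.0
```

```bash
python3 -c "
from h import *
tool([.589,-.008,.108],-9.8)
m=cams.camera_model('wrist');i=cams.camera('wrist');cv2.imwrite('pics/w3.png',i[0:400,120:540])
p=[.5457,.0014,-.1713]
print((proj(m,w(p,[[.045,0,.126],[.045,.085,.098]]))-[120,0]).round(1))
"
```

```text
shift mm [  1.1   1.4 170.2] closing dir deg -9.7 q6 -0.03665404914877824
spin deg (about tool z, down = -world) 0.1
[[211.  222.5]
 [211.2 105.3]]
```

View pics/w3.png

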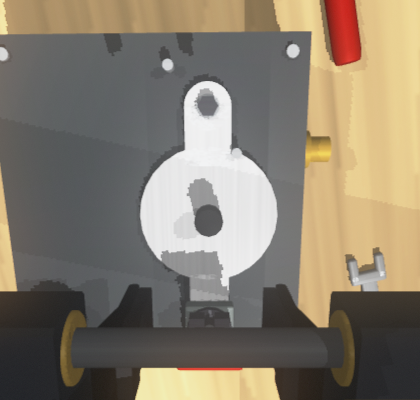

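The knob is at (208,220) in the crop and the pivot at (207,104). That puts the housing about 2 mm less in x than first estimated, with the knob near (0.588, -0.007).

Request:
{"fn": "servo_tool", "kwargs": {
  "moves": "0.002 0 0.035 0 0.045;0.002 0 0.07 0 0.045;0.002 0 0.105 0 0.045;0.002 0 0.135 0 0.045;0.002 0 0.155 0 0.045;0.002 0 0.168 0 0.045;0.002 0 0.17 0 0.045;0.002 0 0.17 0 0.045"
}}

```text
time: 8.58
position: [0.5882, -0.0073, 0.1084]
tool_rot: [0.764, 0.645, -0.001, -0.001]
ft_force: [-0.2, -0.0, 0.2]
grip_width: 0.0448
grip_force: 0.0
```

Request:
{"fn": "servo_tool", "kwargs": {
  "grip_force": 12,
  "moves": "0 0 0 0 0.015;0 0 0 0 0.015;0 0 0 0 0.015;0 0 0 0 0.015;0 0 0 0 0.015;0 0 0 0 0.015"
}}

```text
time: 9.08
position: [0.5887, -0.0074, 0.1104]
tool_rot: [0.763, 0.646, -0.0, 0.0]
ft_force: [-1.4, 0.2, 5.7]
grip_width: 0.0216
grip_force: 12.0
```

```bash
python3 -c "
from h import *
o=get_obs();R=Ro.from_quat(o['tool_rot']).as_matrix();print(R.round(3))
c=np.array([.602,.077]);k=o['position'][:2]-c;print(np.hypot(*k))
k=k/np.hypot(*k)*.085
for a in np.arange(6,97,6):
    t=-np.radians(a);d=np.array([[np.cos(t),-np.sin(t)],[np.sin(t),np.cos(t)]])@k-k
    print(a,(R.T@[*d,0]).round(3)[:2])
"
```

```text
[[ 0.166  0.986 -0.   ]
 [ 0.986 -0.166 -0.   ]
 [-0.    -0.    -1.   ]]
0.08543820506110678
6 [ 0.    -0.009]
12 [ 0.002 -0.018]
18 [ 0.004 -0.026]
24 [ 0.007 -0.035]
30 [ 0.011 -0.043]
36 [ 0.016 -0.05 ]
42 [ 0.021 -0.057]
48 [ 0.028 -0.063]
54 [ 0.034 -0.069]
60 [ 0.042 -0.074]
66 [ 0.05  -0.078]
72 [ 0.058 -0.081]
78 [ 0.067 -0.084]
84 [ 0.075 -0.085]
90 [ 0.084 -0.086]
96 [ 0.093 -0.085]
```

Request:
{"fn": "servo_tool", "kwargs": {
  "moves": "0 -0.009 0 6 0.015;0.002 -0.018 0 12 0.015;0.004 -0.026 0 18 0.015;0.007 -0.035 0 24 0.015;0.011 -0.043 0 30 0.015;0.016 -0.050 0 36 0.015;0.021 -0.057 0 42 0.015;0.028 -0.063 0 48 0.015"
}}

```text
time: 9.75
position: [0.531, 0.0296, 0.1104]
tool_rot: [0.961, 0.277, -0.0, 0.001]
ft_force: [-3.3, -4.5, 6.3]
grip_width: 0.0212
grip_force: 12.0
```

```bash
python3 -c "
from h import *
o=get_obs();R=Ro.from_quat(o['tool_rot']).as_matrix()
p=o['position'][:2]
c=np.array([.602,.077]);print(np.hypot(*(p-c)),np.degrees(np.arctan2(*(p-c)[::-1])))
k=(p-c)/np.hypot(*(p-c))*.085
for a in np.arange(6,49,6):
    t=-np.radians(a);d=np.array([[np.cos(t),-np.sin(t)],[np.sin(t),np.cos(t)]])@k-k
    print(a,(R.T@[*d,0]).round(3)[:2])
"
```

```text
0.08539465022593361 -146.2899018908673
6 [ 0.    -0.009]
12 [ 0.001 -0.018]
18 [ 0.003 -0.026]
24 [ 0.006 -0.035]
30 [ 0.01  -0.043]
36 [ 0.015 -0.05 ]
42 [ 0.02  -0.057]
48 [ 0.026 -0.064]
```

Request:
{"fn": "servo_tool", "kwargs": {
  "moves": "0 -0.009 0 6 0.015;0.001 -0.018 0 12 0.015;0.003 -0.026 0 18 0.015;0.006 -0.035 0 24 0.015;0.010 -0.043 0 30 0.015;0.015 -0.050 0 36 0.015;0.020 -0.057 0 42 0.015;0.025 -0.063 0 47 0.015;0.025 -0.063 0 47 0.015"
}}

```text
time: 10.5
position: [0.5192, 0.0981, 0.1104]
tool_rot: [0.992, -0.127, 0.001, -0.0]
ft_force: [-2.0, -0.6, 7.1]
grip_width: 0.0214
grip_force: 12.0
```

Request:
{"fn": "servo_tool", "kwargs": {
  "moves": "0 0 0 0 0.045;0 0 0 0 0.045;0 0 0 0 0.045;0 0 -0.03 0 0.045;0 0 -0.07 0 0.045;0 0 -0.11 0 0.045;0 0 -0.15 0 0.045;0 0 -0.17 0 0.045"
}}

```text
time: 11.17
position: [0.5208, 0.0968, 0.2842]
tool_rot: [0.992, -0.126, 0.004, -0.0]
ft_force: [1.2, 1.0, 0.7]
grip_width: 0.045
grip_force: 0.0
```

```bash
python3 -c "
from h import *
tool([.588,-.0065,.28],-9.8)"
```

```text
shift mm [90.9 83.2  4.8] closing dir deg -104.5 q6 1.7964990714026012
spin deg (about tool z, down = -world) 85.3
```

Request:
{"fn": "servo_tool", "kwargs": {
  "moves": "0.01 0.01 0 -7 0.04;0.02 0.02 0 -14 0.04;0.03 0.03 0 -21 0.04;0.04 0.04 0 -28 0.04;0.05 0.05 0 -35 0.04;0.06 0.06 0 -42 0.04;0.07 0.07 0 -49 0.04;0.08 0.075 0 -56 0.04;0.09 0.083 0 -63 0.04;0.091 0.083 0 -70 0.04"
}}

```text
time: 12.0
position: [0.5873, -0.0084, 0.279]
tool_rot: [0.884, 0.468, 0.0, 0.001]
ft_force: [-0.7, 0.7, 0.3]
grip_width: 0.0397
grip_force: 0.0
```

Request:
{"fn": "servo_tool", "kwargs": {
  "moves": "0 0 0 -7 0.04;0 0 0 -14 0.04;0 0 0 -21 0.04;0 0 0 -24.7 0.04;0 0 0 -24.7 0.04;0 0 0 -24.7 0.04"
}}

```text
time: 12.5
position: [0.5858, -0.0063, 0.2791]
tool_rot: [0.766, 0.643, -0.0, -0.0]
ft_force: [-1.2, 0.5, -0.5]
grip_width: 0.0397
grip_force: 0.0
```

```bash
python3 -c "
from h import *
tool([.588,-.0065,.062],-9.8)
m=cams.camera_model('wrist');i=cams.camera('wrist');cv2.imwrite('pics/w4.png',i)
p=[.5437,.0014,-.1713]
print(proj(m,w(p,[[.045,0,.087],[.045,0,.09],[.045,-.0465,.09],[.0915,0,.09],[.045,.0465,.09],[-.0015,0,.09]])).round(1))
"
```

```text
shift mm [2.000e-01 2.400e+00 2.171e+02] closing dir deg -9.9 q6 -0.028067761925261732
spin deg (about tool z, down = -world) -0.1
[[330.9 215.2]
 [330.9 215.9]
 [330.9 268.8]
 [386.7 215.8]
 [330.9 159.3]
 [275.2 216.1]]
```

View pics/w4.png

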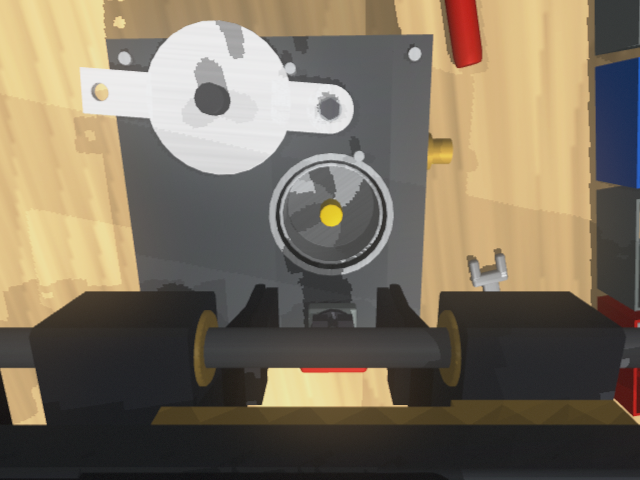

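The cover is wholly clear, with its disc around (215,98). The yellow grip is at (331,215), exactly as predicted. Descending to grip.

Request:
{"fn": "servo_tool", "kwargs": {
  "moves": "0 0.002 0.035 0 0.04;0 0.002 0.07 0 0.04;0 0.002 0.105 0 0.04;0 0.002 0.14 0 0.04;0 0.002 0.17 0 0.04;0 0.002 0.19 0 0.04;0 0.002 0.205 0 0.04;0 0.002 0.217 0 0.04;0 0.002 0.219 0 0.04;0 0.002 0.219 0 0.04"
}}

```text
time: 13.38
position: [0.5877, -0.0064, 0.06]
tool_rot: [0.765, 0.644, -0.0, -0.0]
ft_force: [0.2, -0.0, 0.0]
grip_width: 0.0401
grip_force: 0.0
```

Request:
{"fn": "servo_tool", "kwargs": {
  "grip_force": 35,
  "moves": "0 0 0 0 0.01;0 0 0 0 0.01;0 0 0 0 0.01;0 0 0 0 0.01;0 0 0 0 0.01;0 0 0 0 0.01"
}}

```text
time: 13.88
position: [0.5886, -0.0065, 0.0616]
tool_rot: [0.765, 0.644, 0.001, 0.001]
ft_force: [-0.8, 0.2, 4.0]
grip_width: 0.0191
grip_force: 35.0
```

Request:
{"fn": "servo_tool", "kwargs": {
  "moves": "0 0 -0.008 0 0.01;0 0 -0.018 0 0.01;0 0 -0.03 0 0.01;0 0 -0.045 0 0.01;0 0 -0.065 0 0.01;0 0 -0.09 0 0.01;0 0 -0.12 0 0.01;0 0 -0.15 0 0.01;0 0 -0.17 0 0.01;0 0 -0.18 0 0.01"
}}

```text
time: 14.72
position: [0.5894, -0.0066, 0.245]
tool_rot: [0.765, 0.644, 0.002, 0.003]
ft_force: [0.1, -0.3, -2.1]
grip_width: 0.019
grip_force: 35.0
```

```bash
python3 -c "
from h import *
T=w([.4914,-.3837,-.0741],[-.02,0,.26])[0];print(T)
tool(T)
m=cams.camera_model('top');i=cams.camera('top')[120:360,240:560];cv2.imwrite('pics/t5.png',cv2.resize(i,None,fx=2.5,fy=2.5))"
```

```text
[ 0.47145488 -0.38221936  0.26      ]
shift mm [-390.3  -52.   -15.3] closing dir deg -9.8 q6 -0.029176160292433428
```

View pics/t5.png

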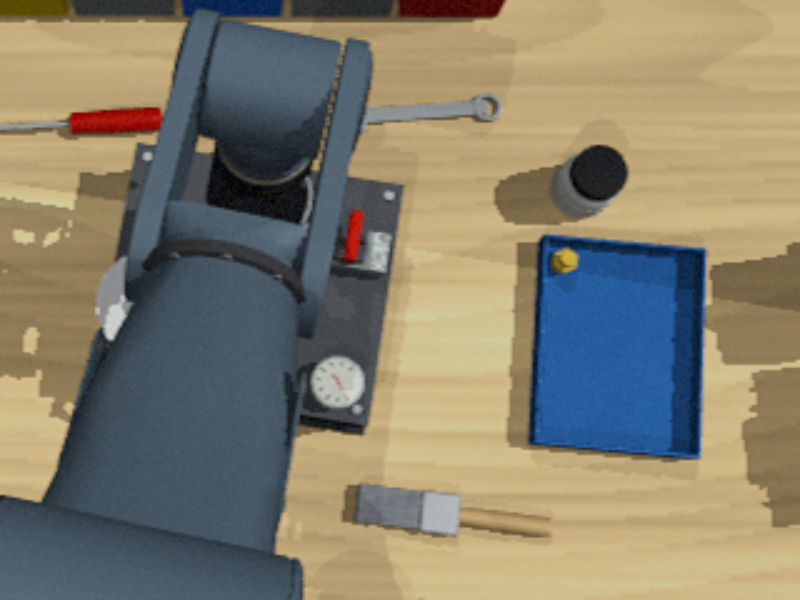

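The lift force is about 2 N, so the basket is held, and the picture shows the pin still parked and the tray clear. Moving over to the tray.

Request:
{"fn": "servo_tool", "kwargs": {
  "moves": "-0.01 -0.001 -0.005 0 0.01;-0.03 -0.004 -0.01 0 0.01;-0.055 -0.007 -0.015 0 0.01;-0.08 -0.010 -0.015 0 0.01;-0.105 -0.014 -0.015 0 0.01;-0.13 -0.017 -0.015 0 0.01;-0.155 -0.020 -0.015 0 0.01;-0.18 -0.024 -0.015 0 0.01;-0.205 -0.027 -0.015 0 0.01;-0.23 -0.030 -0.015 0 0.01"
}}

```text
time: 15.6
position: [0.5169, -0.2288, 0.2535]
tool_rot: [0.765, 0.644, -0.001, -0.002]
ft_force: [-0.2, 0.4, -1.1]
grip_width: 0.0192
grip_force: 35.0
```

Request:
{"fn": "servo_tool", "kwargs": {
  "moves": "-0.025 -0.003 0 0 0.01;-0.05 -0.007 0 0 0.01;-0.075 -0.010 0 0 0.01;-0.10 -0.014 0 0 0.01;-0.12 -0.017 0 0 0.01;-0.14 -0.019 0 0 0.01;-0.152 -0.021 0 0 0.01;-0.16 -0.022 0 0 0.01;-0.16 -0.022 0 0 0.01;-0.16 -0.022 0 0 0.01"
}}

```text
time: 16.43
position: [0.4697, -0.3811, 0.2548]
tool_rot: [0.765, 0.644, 0.0, -0.001]
ft_force: [-0.5, 0.9, -2.4]
grip_width: 0.019
grip_force: 35.0
```

```bash
python3 -c "
from h import *
tool([.4715,-.3822,.031]);o=get_obs();print(o['q'])
m=cams.camera_model('wrist');i=cams.camera('wrist');cv2.imwrite('pics/w6.png',i)
print(proj(m,w([.4914,-.3837,-.0741],[[.11,.085,.03],[.11,-.085,.03],[-.11,.085,.03],[.085,.06,.032]])).round())"
```

```text
shift mm [ -1.2   2.3 223.8] closing dir deg -9.9 q6 -0.6946163557518473
[-8.66463646e-01  4.66781230e-01  1.44662589e+00  6.32717051e-04
  1.23042886e+00 -6.94616356e-01]
[[472.  98.]
 [474. 284.]
 [218. 124.]
 [444. 131.]]
```

View pics/w6.png

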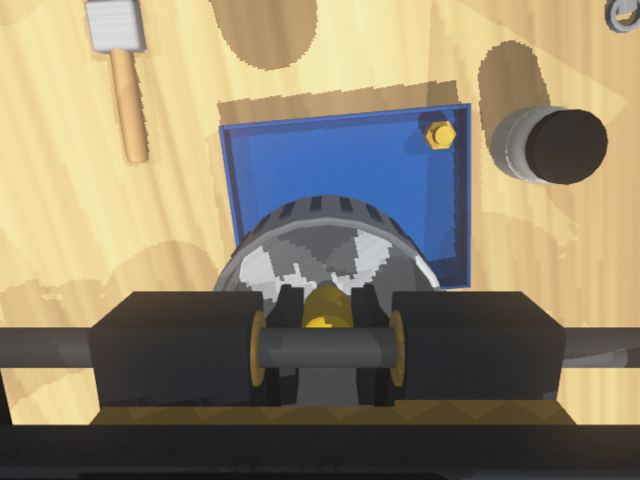

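The basket is held upright over the tray. The rim corners at (470,104), (470,286) and (220,126) match prediction, and the fitting is well away. Lowering.

Request:
{"fn": "servo_tool", "kwargs": {
  "moves": "0 0.002 0.02 0 0.01;0 0.002 0.05 0 0.01;0 0.002 0.085 0 0.01;0 0.002 0.12 0 0.01;0 0.002 0.15 0 0.01;0 0.002 0.175 0 0.01;0 0.002 0.195 0 0.01;0 0.002 0.207 0 0.01;0 0.002 0.213 0 0.01;0 0.002 0.215 0 0.01"
}}

```text
time: 17.32
position: [0.4723, -0.3812, 0.04]
tool_rot: [0.765, 0.644, 0.0, -0.001]
ft_force: [-0.0, -0.6, -1.6]
grip_width: 0.0191
grip_force: 35.0
```

Request:
{"fn": "servo_tool", "kwargs": {
  "moves": "0 0 0.002 0 0.01;0 0 0.004 0 0.01;0 0 0.006 0 0.01;0 0 0.007 0 0.01;0 0 0.007 0 0.01;0 0 0.007 0 0.01"
}}

```text
time: 17.82
position: [0.4722, -0.3823, 0.0339]
tool_rot: [0.765, 0.644, 0.0, 0.0]
ft_force: [-1.0, -0.6, -1.2]
grip_width: 0.0186
grip_force: 35.0
```

Request:
{"fn": "servo_tool", "kwargs": {
  "moves": "0 0 0.001 0 0.01;0 0 0.002 0 0.01;0 0 0.003 0 0.01;0 0 0.0035 0 0.01;0 0 0.0035 0 0.01"
}}

```text
time: 18.23
position: [0.4721, -0.3822, 0.0306]
tool_rot: [0.765, 0.644, -0.0, 0.0]
ft_force: [-1.9, -0.1, 2.7]
grip_width: 0.019
grip_force: 35.0
```

Contact is upward at the expected height (0.0306 m). Releasing and rising.

Request:
{"fn": "servo_tool", "kwargs": {
  "moves": "0 0 0 0 0.04;0 0 0 0 0.04;0 0 0 0 0.04;0 0 0 0 0.04;0 0 -0.02 0 0.04;0 0 -0.05 0 0.04;0 0 -0.09 0 0.04;0 0 -0.13 0 0.04;0 0 -0.17 0 0.04;0 0 -0.2 0 0.04"
}}

```text
time: 19.07
position: [0.4728, -0.3827, 0.2336]
tool_rot: [0.765, 0.644, 0.0, 0.002]
ft_force: [0.8, 0.1, 0.9]
grip_width: 0.0398
grip_force: 0.0
```

Request:
{"fn": "servo_tool", "kwargs": {
  "moves": "-0.04 0 0 0 0.04;-0.08 0 0 0 0.04;-0.12 0 0 0 0.04;-0.15 0 0 0 0.04;-0.15 0 0 0 0.04;-0.15 0 0 0 0.04"
}}

```text
time: 19.57
position: [0.4455, -0.5315, 0.2292]
tool_rot: [0.766, 0.643, 0.0, -0.0]
ft_force: [0.4, 0.4, -0.5]
grip_width: 0.04
grip_force: 0.0
```

```bash
python3 -c "
from h import *
i=cams.camera('scene')[150:390,40:400];cv2.imwrite('pics/s7.png',cv2.resize(i,None,fx=2.2,fy=2.2))"
```

```text
(no output)
```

View pics/s7.png

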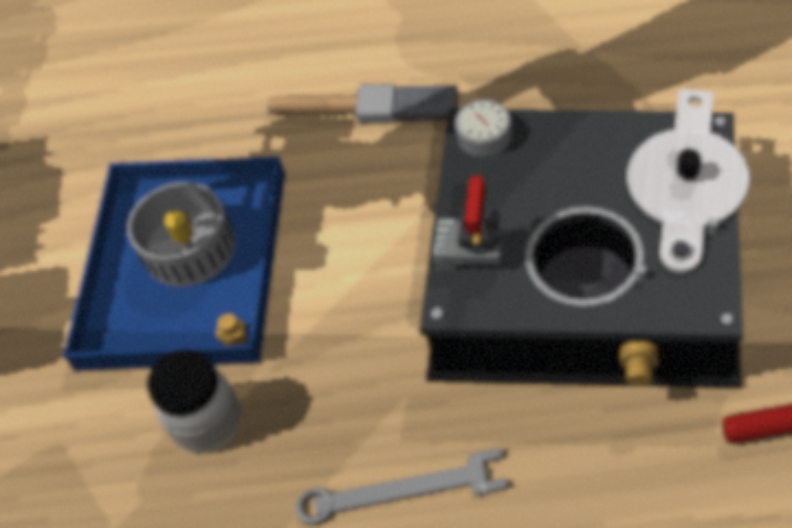

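The basket stands upright in the tray at (180,232), the pin is parked at (475,205), and the cover is open at (688,175) with the port clear. Everything else is undisturbed.

```bash
python3 -c "
from rig import job
print(job.hand_in())"
```

```text
the job is handed in; nothing more can be done
None
```

The job is done and handed in at about 20 s of the 64 s allowed: the strainer basket stands upright in the blue tray, the pin is parked in its notch, the cover is swung clear of the port, and the final picture shows nothing else disturbed.

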